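Stop the instrument cleaner and hold its sprung lid at the drip line

ROBOT

A 6-joint arm with a two-finger parallel gripper is mounted at the origin on the work surface. World frame = base frame: x ahead of the robot, y to its left, z up, the work surface at z = 0. Lengths are in m, angles in degrees, forces in N, time in s.
With the tool pointing down it reaches from about 0.35 to 0.875 m from the base axis. Payload 4.2 kg.
Tool frame: the origin (TCP) lies midway between the tips of the shut fingers; the grasp point (between the pads) lies 19 mm behind it; z points along the fingers, y is the direction in which the jaws open and shut (so a half turn about z gives the same grasp; the last joint's range is limited). The gripper opens to 87 mm and grips with 3 to 60 N. Pads are 19 mm wide; open, the fingers measure 117 mm over their backs; the gripper's body (75 mm by 190 mm) begins 51 mm behind the grasp point.
Start: joints at [-56.287, 22.042, 0.453, 0, -68.411, -14.817], TCP at [0.202, -0.591, 0.223] pointing down, gripper open.
Joint ranges: [-179.83, 179.83], [-69.29, 118.12], [-61.27, 80.66], [-181.25, 117.63], [-171.15, -9.14], [-177.46, 177.46]. Speed limits (degrees/s): [159.86, 159.86, 180, 180, 180, 180].

INTERFACE

Orientations are given as a 3x3 rotation matrix whose columns are the frame's x, y, z axes.
In Python, from station import sense, capture, calibration, finish_job gives the robot as it stands.
- The arm moves only by the tool carry_out, never from a script. Its argument "commands" is one flat list of numbers, 6 for each row, row after row: the shift along the tool's x, y, z in mm, then the turn, a rotation vector about the tool's x, y, z in rad. A call has 1 to 5 rows; each row shifts and turns the pose as measured when the row begins, along the tool's axes as they then stand; what a row does not reach is not made up. A row lasts 1/8 s, in which the tool goes at most 62.5 mm and 10.7 degrees, less where a joint would pass 70% of its speed; a pose out of reach is approached as far as the arm can. A call is refused whole if a number of a shift passes 62.5 or a number of a turn 0.188, either way. A call with a gripper value outside its range is refused whole. "grip" is the finger opening in mm, from 0 to 87, set as the call begins (left out, the last holds). The fingers move at their own pace and stop on an object; the grip force is fixed at half the most. Time passes only in rows, so rows that do not move let the fingers close. It gives the time, the measured TCP pose, the force and the opening at its end, in the units of the state.
- sense(): the state, without advancing time (a new reading comes with each control period).
- capture(name): name is "scene" or "top" or "wrist"; returns the picture (384x512x3 uint8, red, green, blue); there is no depth.
- calibration(name): a dict with "fx", "fy", "cx", "cy" (pixels), "rvec" (rotation vector, rad) and "tvec" (3), from world to camera coordinates, as OpenCV has them. Camera axes: x right, y down, z forward; pixel columns grow to the right and rows downward; lengths in m; the calibration is good to about 2 mm. A picture is of the moment at which its call begins: read the wrist's pose just before it. calibration takes no time and is no camera call; for the wrist camera it gives the pose at the moment of the call.
- finish_job(): hands the job in, once; it reports no verdict.
The state is a dict: "time_s": time; "joints": joint angles; "joint_velocities": joint speeds; "effort": joint torques, N m; "tcp_pos": TCP position; "ee_rot": TCP orientation; "wrist_force": force on the tool from outside, world axes, zero at the start; "moment": the same for the moment, N m; "gripper_width": opening from 0.0 (shut) to 1.0 (fully open).
Only numpy, scipy, OpenCV 4.12 (cv2) and the standard library are available. Lean on these libraries where they do the work, as an engineer would, in place of code of your own. Each camera call takes 0.05 s, during which the arm holds its last target.

TASK

The ultrasonic instrument cleaner on the clinic desk has finished washing: with its lid still shut, press the round stop button on its control deck all the way down and let it come up again. Then raise the sprung lid until its pointers stand at the first (lower) of the two lines on the hinge cheeks, never past the second line, and keep it there for three seconds so that the wet underside drips back into the tank. Finish while still holding the lid in the gripper at the first line, since it shuts itself when let go, and leave the bottle, the pot and the carton beside the cleaner where they stand.

Things in the scene. Friction and masses are not known exactly. Their poses are not given: they have to be found in the camera images.
- cleaner: ultrasonic instrument cleaner, white box 280 deep (x), 300 wide (y), 155 high to its control deck and tank rim, fixed. Origin: centre of its underside; +x points from its front (nearest the robot) to its back (hinges), z up. The deck is the front 80 mm of the top: stop button at its right (-y) end, display and two flat unused keys left. Behind it the lid, 170 x 270, its top at 171 when shut
- stop_top (a point): centre of the top of the stop button, a round white cap 26 mm across at the right (-y) end of the control deck, in a flat grey collar 3 mm high; 97.5 mm in front of and 75 mm right of the cleaner's origin, top 164 mm above the desk, 9 mm above the deck. Pressed straight down
- stop (a joint): travel of the stop button, m: 0 up, 0.005 fully down; sprung, about 1.5 N to start it and 5 N fully down; comes up by itself
- lid (a joint): opening angle of the lid, rad: 0 shut, grows as its front edge rises (hinge at the back). Pointers meet the first line at 0.436 (25 degrees), the second at 0.785 (45 degrees). A torsion spring and its weight (about 0.45 kg, varies) always pull it shut: about 7 N up at the handle starts it, about 13 N holds it at the first line; no friction keeps it. Opens to 1.3 at most
- lid_handle (a point): middle of the lid's handle, a round steel bar 12 mm thick along the cleaner's y, 110 mm free between two black posts, near the lid's front edge, 24 mm free height under it. Its axes are the lid's: y along the bar, z away from the lid. When shut it is 33 mm in front of the cleaner's origin, 201 mm above the desk, 158 mm in front of and 38 mm above the hinge line, about which it swings
- lid_hinge (a point): middle of the hinge line (along the cleaner's y), 125 mm behind the cleaner's origin and 163 mm above the desk; axes as the cleaner's
- lid_pointer (a point): tip of the lid's right-hand (-y) pointer, a small black tab on the lid's side edge 63 mm in front of the hinge line, level with it when shut; it runs round the rim of the hinge cheek. The left side has the same
- first_line (a point): outer end of the first (lower) engraved line on the right-hand hinge cheek, a quarter-round metal plate of 60 mm radius about the hinge line, standing up beside the back of the lid; the left cheek has the same lines. 54 mm in front of the hinge line and 25 mm above it
- second_line (a point): outer end of the second (upper) line on the same cheek, 42 mm in front of the hinge line and 42 mm above it
- bottle: amber syrup bottle with white cap, 56 mm across, 126 mm high, upright beside the cleaner, origin at the centre of its foot, 0.22 kg: leave alone
- pot: small open steel bowl, 84 mm across, 42 mm high, beside the cleaner, origin at the centre of its foot: leave alone
- carton: white medicine carton 50 by 105 by 40 mm (x, y, z) lying beside the cleaner towards its back, origin at the centre of its underside: leave alone

How it is judged:
By the outcome, as a careful person would: the job done as asked, in the order asked, and still so for the second after the job is handed in, while the arm keeps its last pose, push and grip.
It also fails if it takes over 43 s, if anything falls off the work surface, if the arm or the gripper's body presses on something with over 40 N, if the wrist force passes 120 N, or if a joint passes its speed limit or range.

## Working session

There is one attempt and no reset: what is moved stays moved. The work goes in short steps, Python scripts to look and compute and a tool call to move; the robot and the scene stay as the last step left them, time stands still between calls to the robot, and variables do not carry over. Pictures are saved under pics/ and viewed, and the job is handed in when it is done.

Besides the shell and the picture viewer there is one more tool, called after "Request:" by a JSON object that holds its "name" and its "arguments", one argument or row to a line. carry_out: Moves the arm, as the interface text tells. Its arguments: {"type":"object","properties":{"commands":{"type":"array"},"grip":{"type":"number"}},"required":["commands"]}

```bash
mkdir -p pics; python3 - <<'E'
from station import sense,capture,calibration
import cv2
s=sense(); print({k:(v if not hasattr(v,'tolist') else v.tolist()) for k,v in s.items()})
for n in ("scene","top"):
    im=capture(n); cv2.imwrite(f"pics/{n}0.png",cv2.cvtColor(im,cv2.COLOR_RGB2BGR)); print(n,calibration(n))
E
```

```text
{'time_s': 0.0, 'joints': [-56.28636485229687, 22.090253119052697, 0.37804446274570175, -0.030662326616173807, -68.4124330788506, -14.815172021807172], 'joint_velocities': [-0.06192170184187748, 0.08436961727174247, 0.015076519452964959, -0.10392066223833707, 0.05730677622149804, 0.019312152770237016], 'effort': [0.0008959477418102324, -39.06623840332031, 18.740419149398804, 4.219664633274078, 0.011052928457502276, -0.00019472933217912214], 'tcp_pos': [0.20223452625299013, -0.5907127380871207, 0.22144879541027346], 'ee_rot': [[-0.9461579473457499, -0.32370435440016376, -0.0007934839951067312], [-0.32370531808771114, 0.9461556514925504, 0.0020857110157761656], [7.56056285120221e-05, 0.0022302670424767562, -0.9999975100932542]], 'wrist_force': [-0.6647190952032702, -1.052145748402779, 0.0062263087815985696], 'moment': [0.0056444771320847305, 0.060706638359544665, 0.020758957025699173], 'gripper_width': 0.9978042302646336}
scene {'fx': 438.6244476244794, 'fy': 438.6244476244794, 'cx': 254.23369601428777, 'cy': 186.52667632595086, 'rvec': array([ 1.00445142,  2.6703898 , -0.72788134]), 'tvec': array([ 0.40116138, -0.31641325,  1.54479694])}
top {'fx': 368.61294479200814, 'fy': 368.61294479200814, 'cx': 257.95286046096857, 'cy': 195.7508301750175, 'rvec': array([ 2.1149762 , -2.10537947,  0.22500013]), 'tvec': array([0.06589778, 0.62092566, 1.05203103])}
```

View pics/scene0.png

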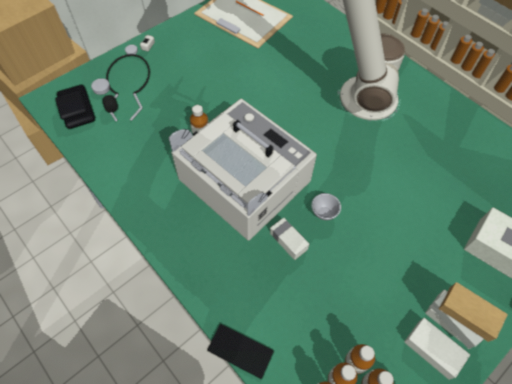

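View pics/top0.png

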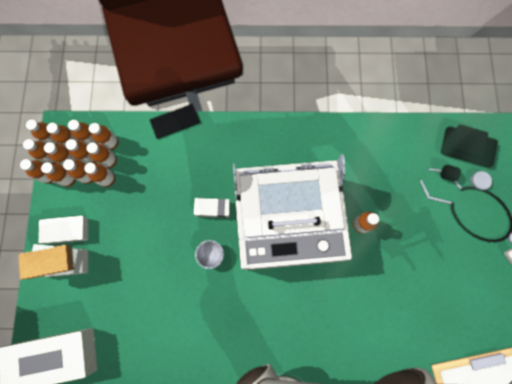

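```bash
python3 - <<'E'
import cv2
a=cv2.imread("pics/top0.png")[150:280,180:390]; cv2.imwrite("pics/topz.png",cv2.resize(a,None,fx=3.8,fy=3.8,interpolation=cv2.INTER_CUBIC))
a=cv2.imread("pics/scene0.png")[85:265,155:350]; cv2.imwrite("pics/scenez.png",cv2.resize(a,None,fx=3.3,fy=3.3,interpolation=cv2.INTER_CUBIC))
E
```

```text
(no output)
```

View pics/topz.png

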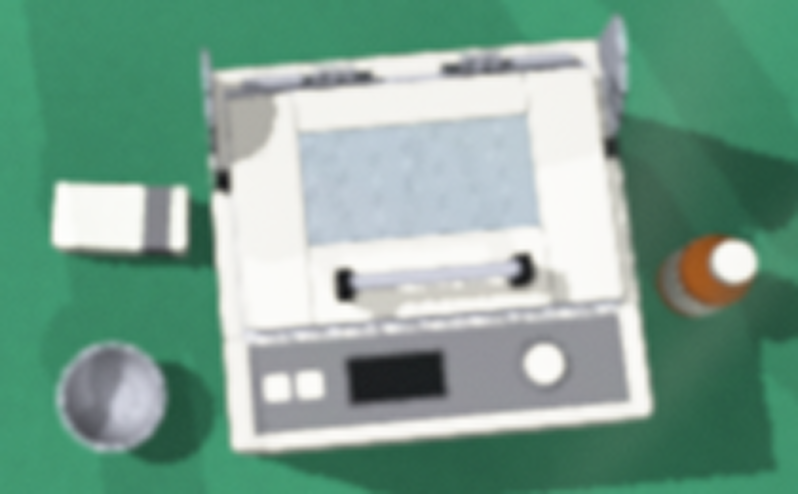

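View pics/scenez.png

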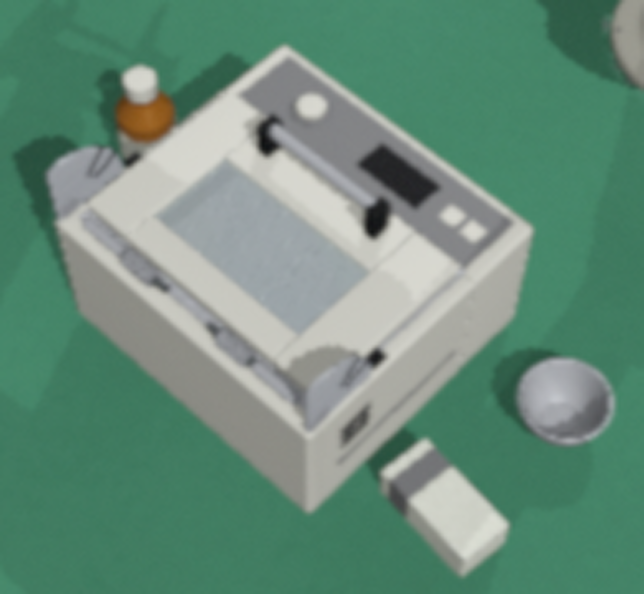

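```bash
cat > h.py <<'E'
import numpy as np,cv2
from station import calibration,sense
from scipy.optimize import least_squares
def proj(n,P,c=None):
    c=c or calibration(n)
    K=np.array([[c['fx'],0,c['cx']],[0,c['fy'],c['cy']],[0,0,1]])
    return cv2.projectPoints(np.asarray(P,float).reshape(-1,1,3),c['rvec'],c['tvec'],K,None)[0].reshape(-1,2)
def W(p,L):
    x,y,a=p[:3]; L=np.atleast_2d(L); c,s=np.cos(a),np.sin(a)
    return np.c_[x+c*L[:,0]-s*L[:,1],y+s*L[:,0]+c*L[:,1],L[:,2]]
E
python3 - <<'E'
from h import *
un=lambda z,f,o:(np.array(z)+.5)/f-.5+np.array(o)
LB=[-.0975,-.075,.164];FR=[-.14,-.15,.155];FL=[-.14,.15,.155];H=[-.033,0,.207];BL=[.14,.15,.155];BR=[.14,-.15,.155]
T=un([(544,363),(651,413),(233,450),(434,275)],3.8,(180,150)); TL=[LB,FR,FL,H]
S=un([(311,105),(286,45),(531,229),(322,174),(312,432),(60,225)],3.3,(155,85)); SL=[LB,FR,FL,H,BL,BR]
ct,cs=calibration('top'),calibration('scene')
f=lambda p:np.r_[(proj('top',W(p,TL),ct)-T).ravel(),(proj('scene',W(p,SL),cs)-S).ravel()]
for k,g in (('both',f),('top',lambda p:f(p)[:8]),('scene',lambda p:f(p)[8:])):
    r=least_squares(g,[.55,0,0]);print(k,r.x,np.degrees(r.x[2]));print(r.fun.round(1))
# bottle cap top z=.126
for n,z,fq,o,c in (('top',(735,260),3.8,(180,150),ct),('scene',(140,76),3.3,(155,85),cs)):
    q=un(z,fq,o); print(least_squares(lambda b:(proj(n,[[b[0],b[1],.126]],c)[0]-q),[.5,-.2]).x)
p=least_squares(f,[.55,0,0]).x
print(W(p,[LB,[-.033,0,.201],[.125,0,.163]]))
E
```

```text
both [ 0.55583971 -0.02037619  0.09498277] 5.442111873825512
[-0.6 -0.4  0.4 -0.  -0.9  0.5 -0.6 -0.8  0.  -0.  -0.7 -1.1  2.  -0.9
  0.4 -3.  -0.4  2.6 -1.9 -0.9]
top [ 0.5554982  -0.02192267  0.09046645] 5.18334589933528
[-0.2 -0.2  0.7  0.4 -0.6  0.4 -0.  -0.7]
scene [ 0.55648779 -0.01923912  0.0944914 ] 5.413958659144101
[ 0.1  0.3 -0.6 -0.7  2.2 -0.5  0.5 -2.7 -0.4  3.  -1.8 -0.5]
[ 0.54467375 -0.25731845]
[ 0.54271765 -0.25848391]
[[ 0.46589219 -0.10428503  0.164     ]
 [ 0.52298845 -0.02350591  0.201     ]
 [ 0.68027627 -0.00852119  0.163     ]]
```

```bash
cat >> h.py <<'E'
from scipy.spatial.transform import Rotation as Ro
POSE=np.array([.5557,-.0211,.0935])
def Rt(tilt=0,a=None):
    # tool y=-cleaner x, z down; tilt: follows the lid opening (rad)
    a=POSE[2] if a is None else a
    B=np.array([[0,-1,0],[-1,0,0],[0,0,-1.]]).T  # columns x,y,z in cleaner frame
    B=np.column_stack([[0,-1,0],[-1,0,0],[0,0,-1.]])
    return Ro.from_euler('z',a).as_matrix()@Ro.from_rotvec([0,tilt,0]).as_matrix()@B
def rows(P,R,n,lead=0):
    s=sense(); p0,R0=np.array(s['tcp_pos']),np.array(s['ee_rot'])
    print('t',s['time_s'],'p',p0.round(4),'F',np.round(s['wrist_force'],1),'w',round(s['gripper_width']*87,1))
    d=Ro.from_matrix(R0.T@R).as_rotvec()
    dp=(np.array(P)-p0)/n
    for i in range(n):
        Ri=R0@Ro.from_rotvec(d*i/n).as_matrix()
        print(np.r_[(Ri.T@dp*1000).round(1),(d/n).round(3)].tolist())
def st():
    s=sense(); print('t',s['time_s'],'p',np.round(s['tcp_pos'],4),'F',np.round(s['wrist_force'],1),'w',round(s['gripper_width']*87,1),'roterr',Ro.from_matrix(np.array(s['ee_rot']).T@Rt()).as_rotvec().round(3))
E
python3 - <<'E'
from h import *
rows([.45,-.09,.33],Rt(),10)
E
```

```text
t 0.1 p [ 0.2023 -0.5908  0.2216] F [0.1 0.1 0.1] w 87.0
[-39.6, 39.4, -10.8, 0.0, 0.0, -0.133]
[-44.5, 33.8, -10.8, 0.0, 0.0, -0.133]
[-48.6, 27.5, -10.8, 0.0, 0.0, -0.133]
[-51.9, 20.8, -10.8, 0.0, 0.0, -0.133]
[-54.2, 13.7, -10.8, 0.0, 0.0, -0.133]
[-55.5, 6.4, -10.8, 0.0, 0.0, -0.133]
[-55.9, -1.1, -10.8, 0.0, 0.0, -0.133]
[-55.2, -8.5, -10.8, 0.0, 0.0, -0.133]
[-53.6, -15.8, -10.8, 0.0, 0.0, -0.133]
[-51.0, -22.8, -10.8, 0.0, 0.0, -0.133]
```

Request:
{"name": "carry_out", "arguments": {
  "commands": [-40, 39, -11, 0, 0, -0.133, -45, 34, -11, 0, 0, -0.133, -49, 28, -11, 0, 0, -0.133, -52, 21, -11, 0, 0, -0.133, -54, 14, -11, 0, 0, -0.133],
  "grip": 0
}}

```text
time_s: 0.72
tcp_pos: [0.3261, -0.3334, 0.2736]
ee_rot: [[-0.533, -0.846, -0.006], [-0.846, 0.533, 0.009], [-0.004, 0.01, -1.0]]
wrist_force: [1.4, -0.5, 0.0]
gripper_width: 0.519
```

Request:
{"name": "carry_out", "arguments": {
  "commands": [-56, 6, -11, 0, 0, -0.133, -56, -1, -11, 0, 0, -0.133, -55, -9, -11, 0, 0, -0.133, -54, -16, -11, 0, 0, -0.133, -51, -23, -11, 0, 0, -0.133]
}}

```text
time_s: 1.35
tcp_pos: [0.4479, -0.0715, 0.3312]
ee_rot: [[0.125, -0.992, -0.007], [-0.992, -0.125, 0.01], [-0.01, 0.005, -1.0]]
wrist_force: [1.6, 0.3, 0.8]
gripper_width: 0.016
```

```bash
python3 - <<'E'
from h import *
rows([.45,-.09,.33],Rt(),3)
E
```

```text
t 1.35 p [ 0.4479 -0.0715  0.3312] F [1.6 0.3 0.8] w 1.4
[6.2, 0.1, 0.3, 0.002, 0.003, 0.011]
[6.2, 0.0, 0.4, 0.002, 0.003, 0.011]
[6.2, -0.1, 0.4, 0.002, 0.003, 0.011]
```

Request:
{"name": "carry_out", "arguments": {
  "commands": [10, 0, 0, 0.002, 0.004, 0.015, 8, 0, 0, 0.002, 0.004, 0.015, 0, 0, 0, 0, 0, 0]
}}

```text
time_s: 1.72
tcp_pos: [0.4507, -0.0873, 0.3304]
ee_rot: [[0.1, -0.995, -0.003], [-0.995, -0.1, 0.002], [-0.003, 0.003, -1.0]]
wrist_force: [-0.1, -0.0, -1.1]
gripper_width: 0.004
```

```bash
python3 - <<'E'
from h import *
from station import capture
import json
st()
c=calibration('wrist'); im=capture('wrist')
json.dump({k:np.asarray(v).tolist() for k,v in c.items()},open('w1.json','w'))
cv2.imwrite('pics/w1.png',cv2.resize(cv2.cvtColor(im,cv2.COLOR_RGB2BGR),None,fx=1.5,fy=1.5,interpolation=cv2.INTER_CUBIC))
for L in ([-.0975,-.075,.164],[-.033,0,.201],[-.033,.055,.201],[-.033,-.055,.201],[-.14,-.15,.155],[-.14,.15,.155]):
    print(L,(proj('wrist',W(POSE,L),c)*1.5).round(0))
E
```

```text
t 1.725 p [ 0.4507 -0.0873  0.3304] F [-0.1 -0.  -1.1] w 0.3 roterr [0.003 0.003 0.006]
[-0.0975, -0.075, 0.164] [[365. 233.]]
[-0.033, 0, 0.201] [[265. 355.]]
[-0.033, 0.055, 0.201] [[270. 428.]]
[-0.033, -0.055, 0.201] [[260. 275.]]
[-0.14, -0.15, 0.155] [[428. 119.]]
[-0.14, 0.15, 0.155] [[417. 496.]]
```

View pics/w1.png

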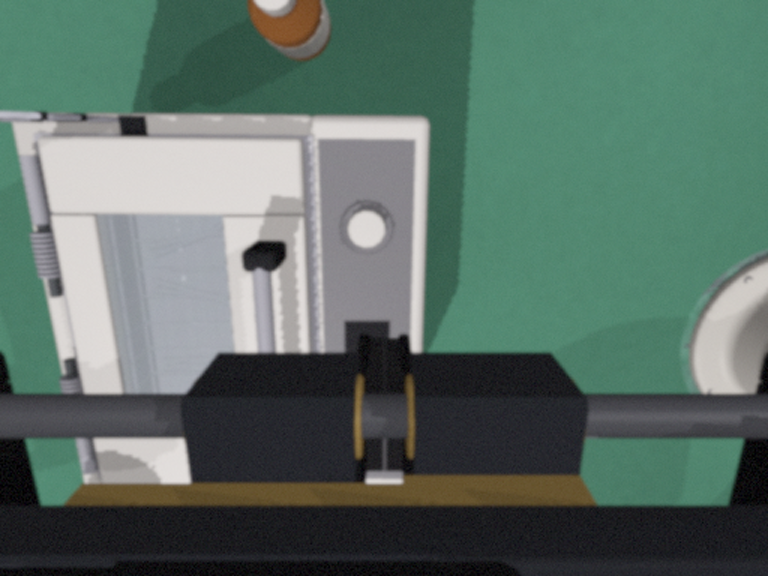

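```bash
python3 - <<'E'
from h import *
print(W(POSE,[[-.0975,-.075,.164]]))
rows([.466,-.1060,.172],Rt(),4)
E
```

```text
[[ 0.46562816 -0.10487538  0.164     ]]
t 1.775 p [ 0.4506 -0.0873  0.3304] F [-0.  -0.4  0.1] w 0.8
[5.1, -3.5, 39.6, 0.001, 0.001, 0.002]
[5.1, -3.4, 39.6, 0.001, 0.001, 0.002]
[5.1, -3.4, 39.6, 0.001, 0.001, 0.002]
[5.1, -3.4, 39.6, 0.001, 0.001, 0.002]
```

Request:
{"name": "carry_out", "arguments": {
  "commands": [5, -3.5, 40, 0.001, 0.001, 0.002, 5, -3.5, 40, 0.001, 0.001, 0.002, 5, -3.5, 39, 0.001, 0.001, 0.002, 5, -3.5, 36, 0.001, 0.001, 0.002, 0, 0, 0, 0, 0, 0],
  "grip": 0
}}

```text
time_s: 2.4
tcp_pos: [0.4651, -0.1114, 0.1721]
ee_rot: [[0.08, -0.997, 0.004], [-0.997, -0.08, -0.001], [0.001, -0.004, -1.0]]
wrist_force: [0.5, 0.4, 1.0]
gripper_width: 0.006
```

```bash
python3 - <<'E'
from h import *
from station import capture
rows([.466,-.1060,.158],Rt(),4)
im=capture('wrist')
cv2.imwrite('pics/w2.png',cv2.resize(cv2.cvtColor(im,cv2.COLOR_RGB2BGR),None,fx=1.5,fy=1.5,interpolation=cv2.INTER_CUBIC))
E
```

```text
t 2.4 p [ 0.4651 -0.1114  0.1721] F [0.5 0.4 1. ] w 0.5
[-1.3, -0.3, 3.5, -0.001, -0.0, -0.003]
[-1.3, -0.3, 3.5, -0.001, -0.0, -0.003]
[-1.3, -0.3, 3.5, -0.001, -0.0, -0.003]
[-1.3, -0.4, 3.5, -0.001, -0.0, -0.003]
```

View pics/w2.png

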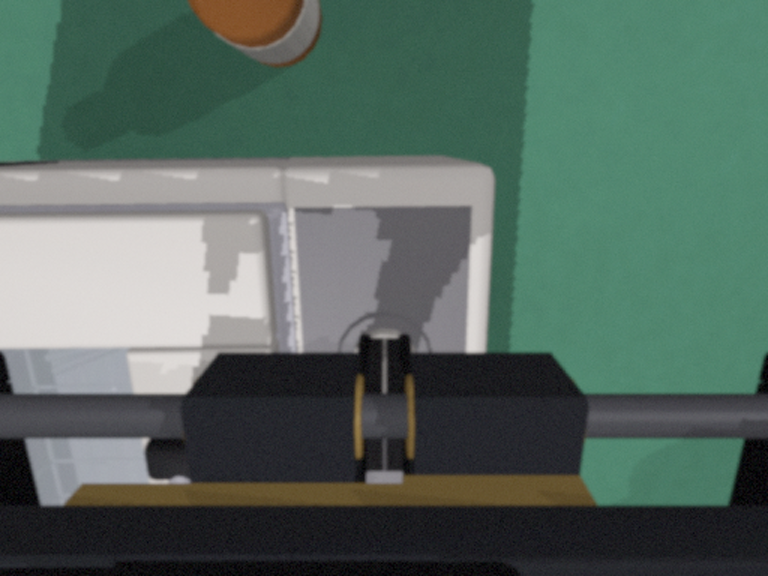

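```bash
python3 - <<'E'
from h import *
s=sense();c=calibration('wrist');p=np.array(s['tcp_pos']);R=np.array(s['ee_rot'])
for d in ([0,0,0],[.0095,0,0],[-.0095,0,0],[.0095,.015,0]): print(d,proj('wrist',[p+R@np.array(d)],c)*1.5)
B=W(POSE,[-.0975,-.075,.164])[0]
for dy in (0,-.003,-.006):
  print(dy,[ (proj('wrist',[B+[0,dy+e,z]],c)*1.5).round(0).tolist() for e,z in((0,0),(-.013,0),(-.0165,-.006))])
E
```

```text
[0, 0, 0] [[384.06567943 365.19888079]]
[0.0095, 0, 0] [[384.06233433 341.32347301]]
[-0.0095, 0, 0] [[384.06892555 388.36774175]]
[0.0095, 0.015, 0] [[425.35954869 341.32883162]]
0 [[[385.0, 369.0]], [[388.0, 338.0]], [[389.0, 324.0]]]
-0.003 [[[386.0, 362.0]], [[389.0, 331.0]], [[389.0, 317.0]]]
-0.006 [[[387.0, 355.0]], [[389.0, 324.0]], [[390.0, 310.0]]]
```

Request:
{"name": "carry_out", "arguments": {
  "commands": [-1, 0, 4, 0, 0, -0.003, -0.5, 0, 4, 0, 0, -0.003, 0, 0, 3, 0, 0, 0, 0, 0, 2, 0, 0, 0]
}}

```text
time_s: 2.95
tcp_pos: [0.4691, -0.1098, 0.1652]
ee_rot: [[0.088, -0.996, 0.018], [-0.996, -0.088, -0.001], [0.003, -0.018, -1.0]]
wrist_force: [-0.8, 0.4, 0.6]
gripper_width: 0.003
```

```bash
python3 - <<'E'
from h import *
rows([.466,-.1095,.162],Rt(),2)
E
```

```text
t 2.95 p [ 0.4691 -0.1098  0.1652] F [-0.8  0.4  0.6] w 0.2
[-0.3, 1.6, 1.6, -0.009, -0.001, -0.003]
[-0.3, 1.5, 1.6, -0.009, -0.001, -0.003]
```

Request:
{"name": "carry_out", "arguments": {
  "commands": [0, 2.5, 3, -0.012, 0, -0.003, 0, 1.5, 3, -0.01, 0, 0]
}}

```text
time_s: 3.2
tcp_pos: [0.4675, -0.11, 0.1606]
ee_rot: [[0.092, -0.996, 0.002], [-0.996, -0.092, -0.003], [0.004, -0.001, -1.0]]
wrist_force: [2.0, 1.6, 4.1]
gripper_width: 0.008
```

```bash
python3 - <<'E'
from h import *
rows([.466,-.1095,.159],Rt(),2)
E
```

```text
t 3.2 p [ 0.4675 -0.11    0.1606] F [2.  1.6 4.1] w 0.7
[-0.3, 0.7, 0.8, -0.001, -0.002, -0.001]
[-0.3, 0.7, 0.8, -0.001, -0.002, -0.001]
```

Request:
{"name": "carry_out", "arguments": {
  "commands": [0, 0, 3, 0, 0, 0, 0, 0, 3, 0, 0, 0]
}}

```text
time_s: 3.45
tcp_pos: [0.4677, -0.1101, 0.159]
ee_rot: [[0.094, -0.996, 0.001], [-0.996, -0.094, -0.005], [0.005, -0.0, -1.0]]
wrist_force: [-8.2, 6.2, 26.5]
gripper_width: 0.006
```

Request:
{"name": "carry_out", "arguments": {
  "commands": [0, 0, -5, 0, 0, 0, 0, 0, -25, 0, 0, 0, 0, 0, -40, 0, 0, 0, 0, 0, -30, 0, 0, 0]
}}

```text
time_s: 3.95
tcp_pos: [0.4638, -0.1094, 0.2579]
ee_rot: [[0.093, -0.996, -0.012], [-0.996, -0.093, -0.005], [0.004, 0.013, -1.0]]
wrist_force: [1.2, -0.0, 0.1]
gripper_width: 0.009
```

```bash
sed -i 's/POSE=.*/POSE=np.array([.5557,-.0230,.0935])/' h.py; python3 - <<'E'
from h import *
H=W(POSE,[-.033,0,.201])[0];print(H)
rows([H[0],H[1],.25],Rt(),4)
E
```

```text
[ 0.52284414 -0.02608101  0.201     ]
t 3.95 p [ 0.4638 -0.1094  0.2579] F [ 1.2 -0.   0.1] w 0.8
[-19.4, -16.7, 1.7, 0.003, -0.001, -0.0]
[-19.4, -16.7, 1.8, 0.003, -0.001, -0.0]
[-19.4, -16.7, 1.8, 0.003, -0.001, -0.0]
[-19.4, -16.6, 1.9, 0.003, -0.001, -0.0]
```

Request:
{"name": "carry_out", "arguments": {
  "commands": [-19, -16.5, 2, 0.003, 0, 0, -19, -16.5, 2, 0.003, 0, 0, -19, -16.5, 2, 0.003, 0, 0, -19, -16.5, 2, 0.003, 0, 0, 0, 0, 0, 0, 0, 0],
  "grip": 55
}}

```text
time_s: 4.58
tcp_pos: [0.5233, -0.0247, 0.2482]
ee_rot: [[0.091, -0.996, -0.003], [-0.996, -0.091, -0.004], [0.003, 0.004, -1.0]]
wrist_force: [-0.5, 0.0, 0.1]
gripper_width: 0.488
```

```bash
python3 - <<'E'
from h import *
from station import capture
H=W(POSE,[-.033,0,.201])[0]
rows([H[0],H[1],.182],Rt(),3)
c=calibration('wrist');im=capture('wrist')
for L in ([-.0975,-.075,.164],[-.033,0,.207],[-.033,.055,.207],[-.033,-.055,.207]):print((proj('wrist',W(POSE,L),c)*1.5).round(0))
cv2.imwrite('pics/w3.png',cv2.resize(cv2.cvtColor(im,cv2.COLOR_RGB2BGR),None,fx=1.5,fy=1.5,interpolation=cv2.INTER_CUBIC))
im=capture('top')
cv2.imwrite('pics/t3.png',cv2.resize(cv2.cvtColor(im,cv2.COLOR_RGB2BGR)[130:290,180:390],None,fx=3.5,fy=3.5,interpolation=cv2.INTER_CUBIC))
E
```

```text
t 4.575 p [ 0.5233 -0.0247  0.2482] F [-0.5  0.   0.1] w 42.4
[0.4, 0.1, 22.1, 0.001, -0.001, -0.001]
[0.4, 0.1, 22.1, 0.001, -0.001, -0.001]
[0.4, 0.2, 22.1, 0.001, -0.001, -0.001]
[[515. 148.]]
[[385. 322.]]
[[385. 429.]]
[[385. 199.]]
```

View pics/w3.png

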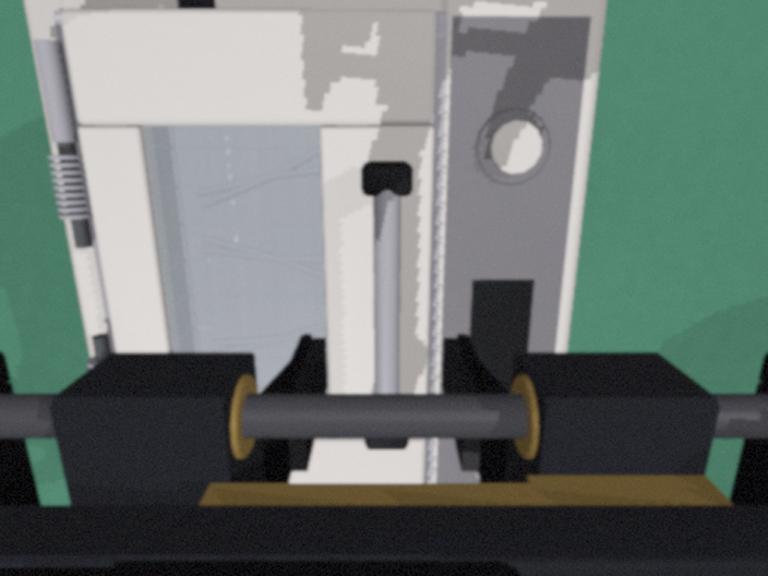

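View pics/t3.png

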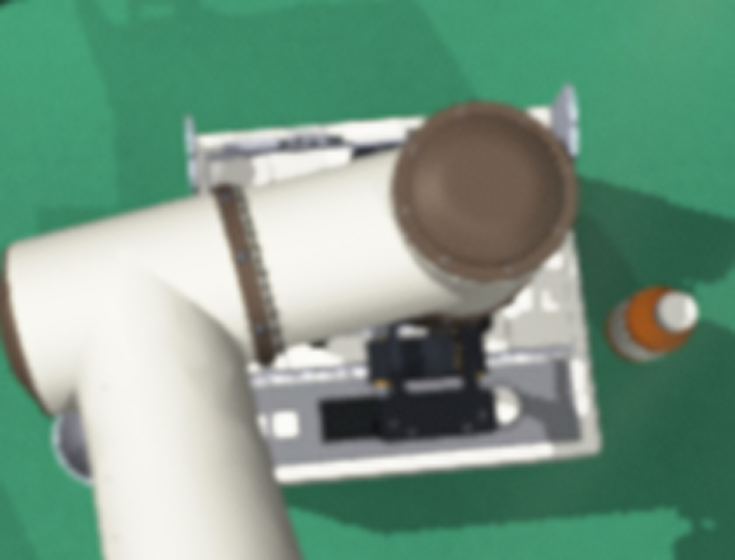

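Request:
{"name": "carry_out", "arguments": {
  "commands": [0, 0, 22, 0, 0, 0, 0, 0, 22, 0, 0, 0, 0, 0, 18, 0, 0, 0, 0, 0, 5, 0, 0, 0, 0, 0, 0, 0, 0, 0]
}}

```text
time_s: 5.3
tcp_pos: [0.5216, -0.028, 0.1812]
ee_rot: [[0.088, -0.996, -0.002], [-0.996, -0.088, -0.004], [0.004, 0.002, -1.0]]
wrist_force: [0.6, -0.3, 0.8]
gripper_width: 0.63
```

```bash
python3 - <<'E'
from h import *
H=W(POSE,[-.033,0,.201])[0]
rows([H[0],H[1],.182],Rt(),2)
E
```

```text
t 5.3 p [ 0.5216 -0.028   0.1812] F [ 0.6 -0.3  0.8] w 54.8
[-0.9, -0.7, -0.4, 0.001, -0.002, -0.003]
[-0.9, -0.7, -0.4, 0.001, -0.002, -0.003]
```

Close on the bar.

Request:
{"name": "carry_out", "arguments": {
  "commands": [0, -0.7, 0, 0, 0, -0.004, 0, 0, 0, 0, 0, 0, 0, 0, 0, 0, 0, 0, 0, 0, 0, 0, 0, 0, 0, 0, 0, 0, 0, 0],
  "grip": 0
}}

```text
time_s: 5.92
tcp_pos: [0.5232, -0.0279, 0.1836]
ee_rot: [[0.092, -0.996, 0.002], [-0.996, -0.092, -0.003], [0.004, -0.002, -1.0]]
wrist_force: [-6.6, -0.3, 3.8]
gripper_width: 0.151
```

Request:
{"name": "carry_out", "arguments": {
  "commands": [0, 0, 0, 0, 0, 0, 0, 0, 0, 0, 0, 0]
}}

```text
time_s: 6.18
tcp_pos: [0.5224, -0.028, 0.1836]
ee_rot: [[0.092, -0.996, 0.0], [-0.996, -0.092, -0.004], [0.004, 0.0, -1.0]]
wrist_force: [-0.2, 1.1, 0.1]
gripper_width: 0.126
```

```bash
python3 - <<'E'
from h import *
st()
E
```

```text
t 6.175 p [ 0.5224 -0.028   0.1836] F [-0.2  1.1  0.1] w 11.0 roterr [ 0.    -0.004 -0.002]
```

```bash
cat >> h.py <<'E'
P0=np.array([.5224,-.028,.1836]); 
R0=Rt()
Ax=Ro.from_euler('z',POSE[2]).as_matrix()
Hn0=P0+np.array([0,0,.0174])           # bar when shut, at the grasp's y
HG=Hn0+Ax@np.array([.158,0,-.038])      # hinge
def lidpose(th):
    Q=Ax@Ro.from_rotvec([0,th,0]).as_matrix()@Ax.T
    return HG+Q@(P0-HG),Q@R0
def ang(s=None):
    s=s or sense(); p=np.array(s['tcp_pos']);R=np.array(s['ee_rot'])
    b=Ax.T@(p+R@np.array([0,0,-.0174])-HG)
    tilt=Ro.from_matrix(Ax.T@R@R0.T@Ax).as_rotvec()
    return np.arctan2(b[2],-b[0])-np.arctan2(.038,.158), np.hypot(b[0],b[2]),b[1],tilt
def lid(target,n):
    s=sense();th,r,y,t=ang(s)
    print('t',round(s['time_s'],2),'th deg',np.degrees(th).round(2),'r',r.round(4),'y',y.round(4),'tilt',np.degrees(t).round(1),'F',np.round(s['wrist_force'],1),'w',round(s['gripper_width']*87,1))
    p,R=np.array(s['tcp_pos']),np.array(s['ee_rot'])
    for i in range(1,n+1):
        p2,R2=lidpose(th+(target-th)*i/n)
        print(np.r_[(R.T@(p2-p)*1000).round(1),Ro.from_matrix(R.T@R2).as_rotvec().round(3)].tolist())
        p,R=p2,R2
E
python3 - <<'E'
from h import *
lid(np.radians(10),5)
E
```

```text
t 6.17 th deg -0.01 r 0.1625 y 0.0 tilt [-0.2  0.  -0.1] F [-0.2  1.1  0.1] w 11.0
[-0.0, -0.8, -5.5, -0.035, -0.004, -0.002]
[-0.0, -0.8, -5.5, -0.035, 0.0, -0.0]
[0.0, -0.8, -5.5, -0.035, 0.0, -0.0]
[0.0, -0.8, -5.5, -0.035, -0.0, 0.0]
[0.0, -0.8, -5.5, -0.035, 0.0, -0.0]
```

Request:
{"name": "carry_out", "arguments": {
  "commands": [0, -0.8, -6, -0.035, 0, 0, 0, -0.8, -6, -0.035, 0, 0, 0, -0.8, -6, -0.035, 0, 0]
}}

```text
time_s: 6.55
tcp_pos: [0.5241, -0.0278, 0.1966]
ee_rot: [[0.09, -0.99, -0.111], [-0.996, -0.089, -0.012], [0.002, 0.112, -0.994]]
wrist_force: [-0.2, -1.9, -6.7]
gripper_width: 0.124
```

```bash
python3 - <<'E'
from h import *
lid(np.radians(14),5)
E
```

```text
t 6.55 th deg 4.71 r 0.1625 y 0.0001 tilt [-0.1  6.4 -0.2] F [-0.2 -1.9 -6.7] w 10.8
[0.0, -1.2, -5.1, -0.003, -0.002, -0.004]
[-0.0, -0.8, -5.1, -0.032, 0.0, 0.0]
[0.0, -0.8, -5.1, -0.032, -0.0, -0.0]
[-0.0, -0.8, -5.1, -0.032, -0.0, 0.0]
[0.0, -0.8, -5.1, -0.032, 0.0, 0.0]
```

Request:
{"name": "carry_out", "arguments": {
  "commands": [0, -1, -6.5, -0.015, 0, 0, 0, -0.8, -6.5, -0.03, 0, 0, 0, -0.8, -6.5, -0.032, 0, 0, 0, -0.8, -6.5, -0.032, 0, 0, 0, -0.8, -6.5, -0.032, 0, 0]
}}

```text
time_s: 7.18
tcp_pos: [0.5312, -0.0271, 0.2206]
ee_rot: [[0.087, -0.961, -0.263], [-0.996, -0.084, -0.023], [-0.0, 0.264, -0.965]]
wrist_force: [-1.3, -1.6, -9.5]
gripper_width: 0.128
```

```bash
python3 - <<'E'
from h import *
lid(np.radians(24),5)
E
```

```text
t 7.17 th deg 13.69 r 0.1626 y 0.0 tilt [ 0.1 15.3 -0.4] F [-1.3 -1.6 -9.5] w 11.2
[0.0, -1.3, -5.7, -0.008, 0.002, -0.006]
[0.0, -0.8, -5.7, -0.036, 0.0, 0.0]
[-0.0, -0.8, -5.7, -0.036, -0.0, 0.0]
[-0.0, -0.8, -5.7, -0.036, 0.0, 0.0]
[-0.0, -0.8, -5.7, -0.036, 0.0, 0.0]
```

Request:
{"name": "carry_out", "arguments": {
  "commands": [0, -1, -6.5, -0.015, 0, -0.004, 0, -0.8, -6.5, -0.034, 0, 0, 0, -0.8, -6.5, -0.034, 0, 0, 0, -0.8, -6.5, -0.034, 0, 0, 0, -0.8, -6, -0.034, 0, 0]
}}

```text
time_s: 7.8
tcp_pos: [0.5426, -0.026, 0.2444]
ee_rot: [[0.088, -0.904, -0.418], [-0.996, -0.082, -0.034], [-0.004, 0.419, -0.908]]
wrist_force: [-3.6, -1.8, -8.7]
gripper_width: 0.123
```

```bash
python3 - <<'E'
from h import *
lid(np.radians(25),2)
E
```

```text
t 7.8 th deg 23.18 r 0.1626 y 0.0 tilt [ 0.3 24.8 -0.2] F [-3.6 -1.8 -8.7] w 10.7
[0.1, -0.9, -2.5, 0.012, 0.006, -0.003]
[-0.0, -0.3, -2.5, -0.016, -0.0, -0.0]
```

Request:
{"name": "carry_out", "arguments": {
  "commands": [0, -0.9, -4, 0, 0.003, 0, 0, -0.3, -2.5, 0, 0, 0]
}}

```text
time_s: 8.05
tcp_pos: [0.5449, -0.0258, 0.2476]
ee_rot: [[0.089, -0.902, -0.424], [-0.996, -0.081, -0.036], [-0.002, 0.425, -0.905]]
wrist_force: [-2.8, -1.1, -10.3]
gripper_width: 0.128
```

```bash
python3 - <<'E'
from h import *
from station import capture
lid(np.radians(25),1)
for n in ('scene','wrist'):
    im=cv2.cvtColor(capture(n),cv2.COLOR_RGB2BGR)
    if n=='scene': im=cv2.resize(im[110:230,160:290],None,fx=5.5,fy=5,interpolation=cv2.INTER_CUBIC)
    cv2.imwrite(f'pics/{n}4.png',im)
E
```

```text
t 8.05 th deg 24.58 r 0.1626 y 0.0 tilt [ 0.2 25.2 -0.2] F [ -2.8  -1.1 -10.3] w 11.1
[0.1, -0.4, -1.1, 0.003, 0.004, -0.003]
```

View pics/scene4.png

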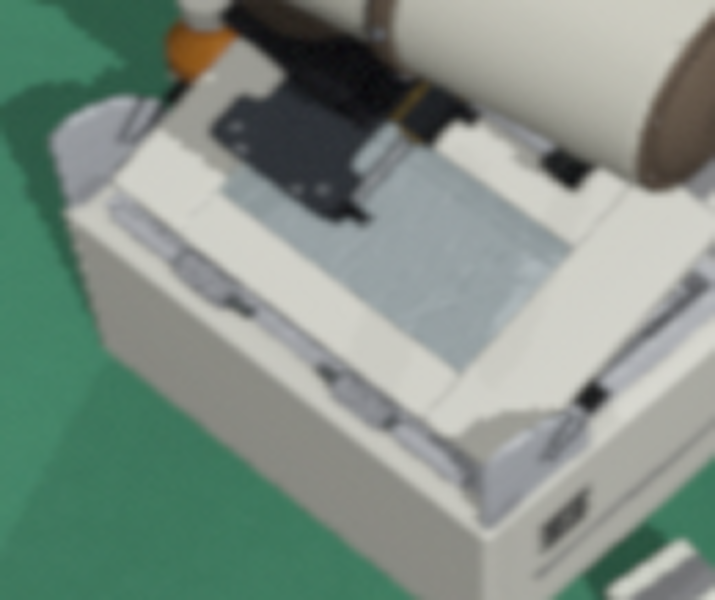

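View pics/wrist4.png

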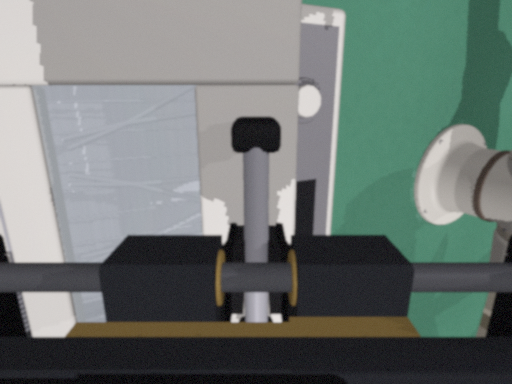

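```bash
python3 - <<'E'
from h import *
def pt(a,r,y): a=np.radians(a); return [.125-r*np.cos(a),y,.163+r*np.sin(a)]
for y in (.139,-.139):
  for a in (0,15,20,25,30,45): print(y,a,proj('scene',W(POSE,[pt(a,.063,y)])).round(1),'line',proj('scene',W(POSE,[pt(a,.0595,np.sign(y)*.142)])).round(1))
E
```

```text
0.139 0 [[265.5 194.2]] line [[265.5 195.7]]
0.139 15 [[265.2 191.6]] line [[265.1 193.2]]
0.139 20 [[264.8 190.9]] line [[264.8 192.7]]
0.139 25 [[264.3 190.5]] line [[264.3 192.2]]
0.139 30 [[263.7 190.1]] line [[263.7 191.9]]
0.139 45 [[261.1 190. ]] line [[261.3 191.8]]
-0.139 0 [[193.4 135.6]] line [[191.8 135.7]]
-0.139 15 [[192.2 132.4]] line [[190.6 132.7]]
-0.139 20 [[191.5 131.6]] line [[190. 132.]]
-0.139 25 [[190.8 130.9]] line [[189.3 131.3]]
-0.139 30 [[189.9 130.4]] line [[188.4 130.8]]
-0.139 45 [[186.6 129.5]] line [[185.3 130. ]]
```

Request:
{"name": "carry_out", "arguments": {
  "commands": [0, -0.3, -1.5, 0, 0.002, 0, 0, 0, 0, 0, 0, 0]
}}

```text
time_s: 8.4
tcp_pos: [0.5456, -0.0258, 0.2485]
ee_rot: [[0.089, -0.902, -0.423], [-0.996, -0.081, -0.038], [-0.0, 0.425, -0.905]]
wrist_force: [-3.2, -2.7, -10.8]
gripper_width: 0.128
```

```bash
python3 - <<'E'
from h import *
lid(np.radians(25),1)
E
```

```text
t 8.4 th deg 24.98 r 0.1626 y 0.0 tilt [ 0.1 25.1 -0.2] F [ -3.2  -2.7 -10.8] w 11.2
[0.0, -0.2, -0.0, 0.002, 0.002, -0.004]
```

Request:
{"name": "carry_out", "arguments": {
  "commands": [0, 0, 0, 0, 0, 0, 0, 0, 0, 0, 0, 0, 0, 0, 0, 0, 0, 0, 0, 0, 0, 0, 0, 0]
}}

```text
time_s: 8.9
tcp_pos: [0.5456, -0.0258, 0.2484]
ee_rot: [[0.089, -0.902, -0.423], [-0.996, -0.081, -0.038], [-0.0, 0.425, -0.905]]
wrist_force: [-4.0, -2.1, -11.7]
gripper_width: 0.129
```

```bash
python3 - <<'E'
from h import *
lid(np.radians(25),1)
E
```

```text
t 8.9 th deg 24.93 r 0.1626 y 0.0 tilt [ 0.1 25.1 -0.2] F [ -4.   -2.1 -11.7] w 11.2
[0.1, -0.2, -0.2, 0.002, 0.002, -0.004]
```

Request:
{"name": "carry_out", "arguments": {
  "commands": [0, 0, -0.3, 0, 0, 0, 0, 0, 0, 0, 0, 0, 0, 0, 0, 0, 0, 0, 0, 0, 0, 0, 0, 0, 0, 0, 0, 0, 0, 0]
}}

```text
time_s: 9.52
tcp_pos: [0.5458, -0.0257, 0.2486]
ee_rot: [[0.089, -0.902, -0.423], [-0.996, -0.081, -0.038], [-0.0, 0.424, -0.905]]
wrist_force: [-3.2, -2.6, -9.4]
gripper_width: 0.126
```

Request:
{"name": "carry_out", "arguments": {
  "commands": [0, 0, 0, 0, 0, 0, 0, 0, 0, 0, 0, 0, 0, 0, 0, 0, 0, 0, 0, 0, 0, 0, 0, 0, 0, 0, 0, 0, 0, 0]
}}

```text
time_s: 10.15
tcp_pos: [0.5457, -0.0258, 0.2486]
ee_rot: [[0.089, -0.902, -0.423], [-0.996, -0.081, -0.038], [-0.0, 0.425, -0.905]]
wrist_force: [-3.5, -1.3, -10.0]
gripper_width: 0.127
```

Request:
{"name": "carry_out", "arguments": {
  "commands": [0, 0, 0, 0, 0, 0, 0, 0, 0, 0, 0, 0, 0, 0, 0, 0, 0, 0, 0, 0, 0, 0, 0, 0, 0, 0, 0, 0, 0, 0]
}}

```text
time_s: 10.78
tcp_pos: [0.5458, -0.0258, 0.2486]
ee_rot: [[0.089, -0.902, -0.423], [-0.996, -0.081, -0.038], [-0.0, 0.425, -0.905]]
wrist_force: [-3.9, -2.7, -10.5]
gripper_width: 0.126
```

```bash
python3 - <<'E'
from h import *
lid(np.radians(25),1)
E
```

```text
t 10.78 th deg 25.04 r 0.1626 y 0.0 tilt [ 0.1 25.1 -0.2] F [ -3.9  -2.7 -10.5] w 10.9
[0.0, -0.1, 0.1, 0.002, 0.002, -0.004]
```

Request:
{"name": "carry_out", "arguments": {
  "commands": [0, 0, 0, 0, 0, 0, 0, 0, 0, 0, 0, 0, 0, 0, 0, 0, 0, 0, 0, 0, 0, 0, 0, 0, 0, 0, 0, 0, 0, 0]
}}

```text
time_s: 11.4
tcp_pos: [0.5457, -0.0257, 0.2486]
ee_rot: [[0.089, -0.902, -0.423], [-0.996, -0.081, -0.038], [-0.0, 0.425, -0.905]]
wrist_force: [-2.8, -2.9, -9.6]
gripper_width: 0.128
```

Request:
{"name": "carry_out", "arguments": {
  "commands": [0, 0, 0, 0, 0, 0, 0, 0, 0, 0, 0, 0, 0, 0, 0, 0, 0, 0, 0, 0, 0, 0, 0, 0, 0, 0, 0, 0, 0, 0]
}}

```text
time_s: 12.02
tcp_pos: [0.5458, -0.0258, 0.2486]
ee_rot: [[0.089, -0.902, -0.423], [-0.996, -0.081, -0.038], [-0.0, 0.424, -0.905]]
wrist_force: [-3.1, -1.8, -10.5]
gripper_width: 0.125
```

```bash
python3 - <<'E'
from h import *
from station import capture
lid(np.radians(25),1)
im=cv2.cvtColor(capture('top'),cv2.COLOR_RGB2BGR)
cv2.imwrite('pics/t5.png',cv2.resize(im[130:290,180:390],None,fx=3.7,fy=3.7,interpolation=cv2.INTER_CUBIC))
def pt(a,r,y): a=np.radians(a); return [.125-r*np.cos(a),y,.163+r*np.sin(a)]
for y in (.139,-.139):
  for a in (0,20,25,30,45): print(y,a,((proj('top',W(POSE,[pt(a,.063,y)]))-[180,130])*3.7).round(1))
E
```

```text
t 12.03 th deg 25.05 r 0.1626 y 0.0 tilt [ 0.1 25.1 -0.2] F [ -3.1  -1.8 -10.5] w 10.9
[0.0, -0.1, 0.2, 0.002, 0.002, -0.004]
0.139 0 [[218.3 236.8]]
0.139 20 [[216.5 225.5]]
0.139 25 [[215.9 221.1]]
0.139 30 [[215.3 216.2]]
0.139 45 [[213.3 198.5]]
-0.139 0 [[587.1 204.8]]
-0.139 20 [[592.7 192.8]]
-0.139 25 [[593.8 188.4]]
-0.139 30 [[594.8 183.3]]
-0.139 45 [[596.9 165.4]]
```

View pics/t5.png

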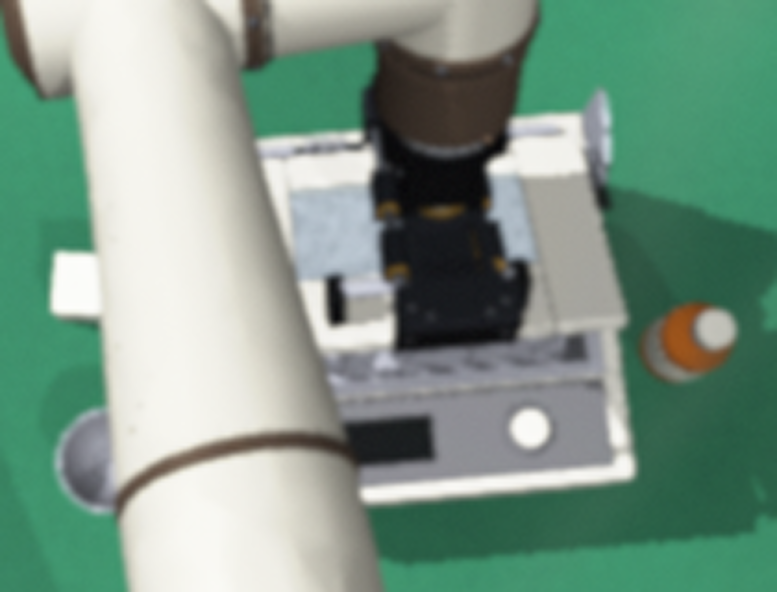

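```bash
python3 - <<'E'
from h import *
from station import capture
a=cv2.imread('pics/top0.png'); b=cv2.cvtColor(capture('top'),cv2.COLOR_RGB2BGR)
f=lambda i:cv2.resize(i[155:255,320:365],None,fx=6,fy=6,interpolation=cv2.INTER_CUBIC)
cv2.imwrite('pics/cmp.png',np.hstack([f(a),f(b)]))
def q(a,L):
    L=np.array(L,float)-[.125,0,.163]
    return (Ro.from_rotvec([0,np.radians(a),0]).apply(L)+[.125,0,.163])
for a in (0,22,25,28): print(a,[((proj('top',W(POSE,[q(a,L)]))-[320,155])*6).round(1).tolist() for L in ([-.06,-.135,.171],[.062,-.139,.163],[.062,-.139,.166])])
E
```

```text
0 [[[143.7, 442.0]], [[112.1, 182.1]], [[113.5, 180.5]]]
22 [[[175.9, 382.9]], [[121.9, 159.9]], [[122.9, 156.0]]]
25 [[[179.6, 369.7]], [[123.0, 155.5]], [[123.9, 151.2]]]
28 [[[183.0, 355.3]], [[124.0, 150.7]], [[124.9, 146.2]]]
```

View pics/cmp.png

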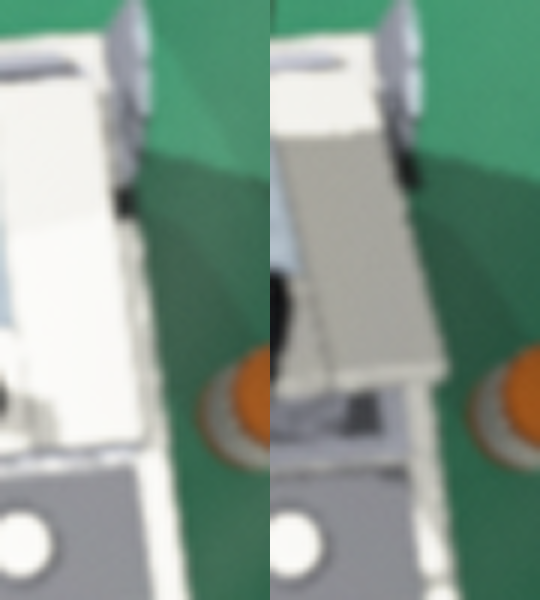

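```bash
python3 - <<'E'
from h import *
from station import capture
lid(np.radians(25),1)
S=np.mean([capture('scene').astype(float) for _ in range(6)],0)
T=np.mean([capture('top').astype(float) for _ in range(6)],0)
for n,x in(('S',S),('T',T)): cv2.imwrite(f'pics/{n}avg.png',cv2.cvtColor(x.clip(0,255).astype('uint8'),cv2.COLOR_RGB2BGR))
s0=cv2.imread('pics/scene0.png');S=cv2.imread('pics/Savg.png')
f=lambda i,r,c:cv2.resize(i[r:r+36,c:c+36],None,fx=11,fy=11,interpolation=cv2.INTER_CUBIC)
cv2.imwrite('pics/cmpS.png',cv2.resize(np.vstack([np.hstack([f(s0,120,168),f(S,120,168)]),np.hstack([f(s0,178,246),f(S,178,246)])]),(600,600)))
lid(np.radians(25),1)
E
```

```text
t 12.12 th deg 25.04 r 0.1626 y 0.0 tilt [ 0.1 25.1 -0.2] F [ -2.7  -2.2 -10.1] w 10.9
[0.1, -0.1, 0.1, 0.002, 0.002, -0.004]
t 12.72 th deg 25.05 r 0.1626 y 0.0 tilt [ 0.1 25.1 -0.2] F [ -3.4  -2.7 -10.1] w 11.2
[0.1, -0.1, 0.2, 0.002, 0.002, -0.004]
```

View pics/cmpS.png

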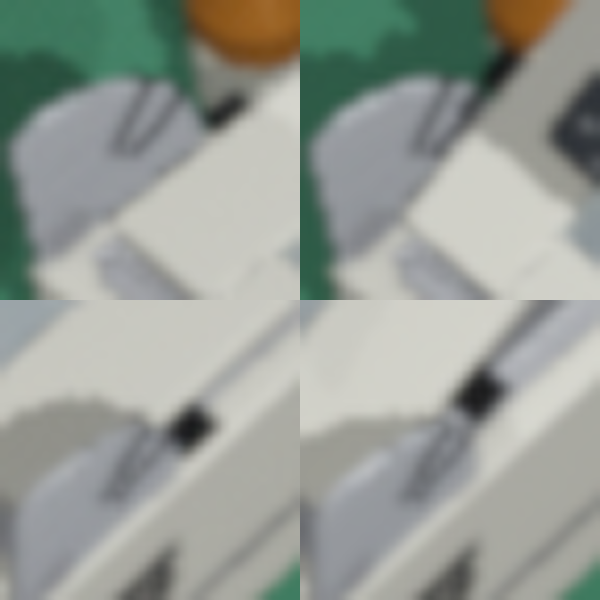

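```bash
python3 - <<'E'
from h import *
def pt(a,r,y): a=np.radians(a); return [.125-r*np.cos(a),y,.163+r*np.sin(a)]
out=[]
for nm,y,(r,c) in (('S',-.143,(122,174)),('S',.143,(184,250)),('T',-.143,(155,328))):
    im=cv2.imread(f'pics/{nm}avg.png')
    z=cv2.resize(im[r:r+22,c:c+22],None,fx=17,fy=17,interpolation=cv2.INTER_CUBIC)
    z2=z.copy()
    for a,col in ((25,(0,0,255)),(45,(255,0,0)),(0,(0,255,255))):
        P=((proj({'S':'scene','T':'top'}[nm],W(POSE,[pt(a,q,y) for q in (.036,.06,.063)]))-[c,r]+.5)*17).round().astype(int)
        print(nm,y,a,P.tolist())
        cv2.polylines(z2,[P.reshape(-1,1,2)],False,col,1)
    out.append(np.hstack([z,z2]))
cv2.imwrite('pics/ov.png',cv2.resize(np.vstack(out),(534,800))[:, :]) if 0 else [cv2.imwrite(f'pics/ov{i}.png',o) for i,o in enumerate(out)]
E
```

```text
S -0.143 25 [[175, 276], [266, 161], [277, 147]]
S -0.143 45 [[134, 263], [198, 138], [207, 123]]
S -0.143 0 [[202, 320], [308, 236], [322, 226]]
S 0.143 25 [[159, 274], [259, 150], [271, 134]]
S 0.143 45 [[128, 271], [208, 143], [218, 127]]
S 0.143 0 [[172, 308], [278, 209], [291, 197]]
T -0.143 25 [[209, 319], [242, 432], [246, 447]]
T -0.143 45 [[217, 259], [256, 332], [260, 341]]
T -0.143 0 [[192, 363], [212, 505], [214, 522]]
```

View pics/ov0.png

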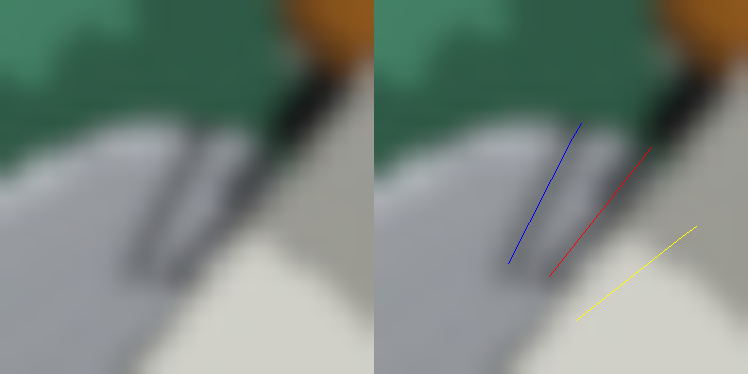

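View pics/ov1.png

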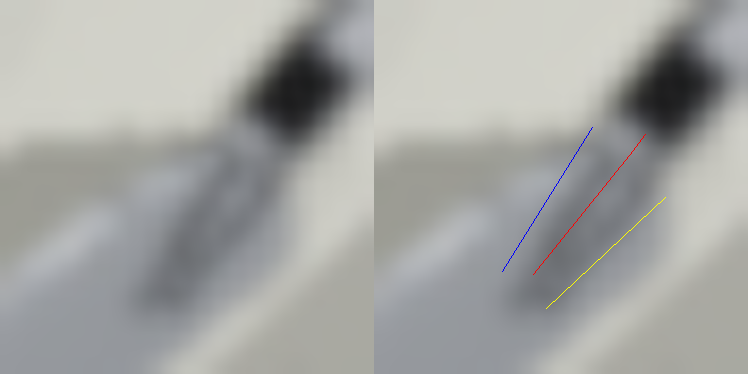

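```bash
python3 - <<'E'
from h import *
def q(a,L):
    L=np.array(L,float)-[.125,0,.163]
    return (Ro.from_rotvec([0,np.radians(a),0]).apply(L)+[.125,0,.163])
A=cv2.imread('pics/top0.png');B=cv2.imread('pics/Tavg.png')
P=POSE.copy()
o=[]
for im,angs in ((A,[(0,(0,0,255))]),(B,[(25,(0,0,255)),(28,(255,0,0))])):
    r,c=170,310;z=cv2.resize(im[r:r+70,c:c+45],None,fx=8.5,fy=8.5,interpolation=cv2.INTER_CUBIC)
    for a,col in angs:
        for pts in ([[.08,-.135,.171],[-.06,-.135,.171],[-.06,-.06,.171]],):
            Q=((proj('top',W(P,[q(a,L) for L in pts]))-[c,r]+.5)*8.5).round().astype(int)
            cv2.polylines(z,[Q.reshape(-1,1,2)],False,col,1)
    for pts in ([[-.02,-.15,.155],[-.14,-.15,.155],[-.14,-.06,.155]],):
        Q=((proj('top',W(P,pts))-[c,r]+.5)*8.5).round().astype(int); cv2.polylines(z,[Q.reshape(-1,1,2)],False,(0,200,0),1)
    o.append(z)
cv2.imwrite('pics/ovT.png',np.hstack(o))
E
```

```text
(no output)
```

View pics/ovT.png

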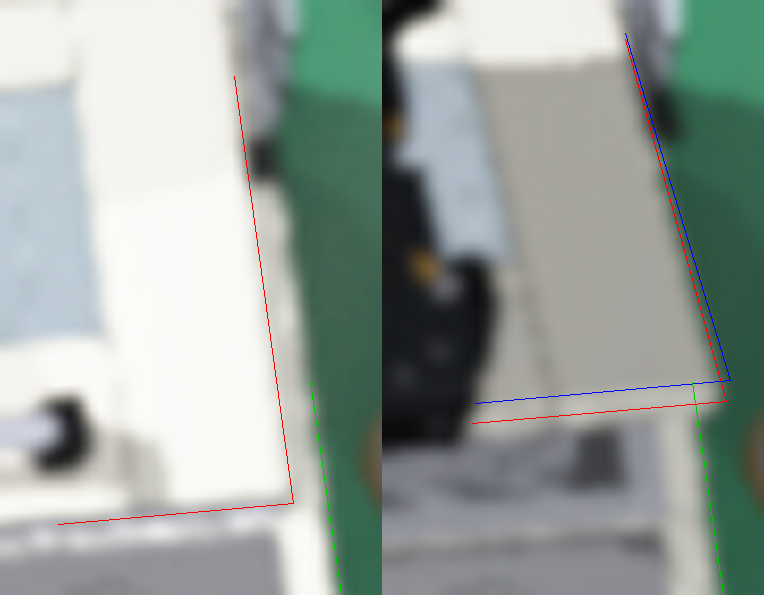

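```bash
python3 - <<'E'
from h import *
def q(a,L):
    L=np.array(L,float)-[.125,0,.163]
    return (Ro.from_rotvec([0,np.radians(a),0]).apply(L)+[.125,0,.163])
c0=np.array([310,170]);f=8.5
ct=calibration('top')
def go(z0,obs,z,n='top'):
    u=np.array(z0)/f-.5+c0
    xy=least_squares(lambda v:proj('top',W(POSE,[[v[0],v[1],z]]),ct)[0]-u,[0,0]).x
    print(xy.round(4),obs,[(a,((proj('top',W(POSE,[q(a,[*xy,z])]),ct)[0]-c0+.5)*f).round(0).tolist()) for a in (22,24,25,26,28)])
go((102,338),(130,262),.171)
go((102,338),(130,262),.168)
go((264,158),(278,108),.163)
go((264,158),(278,108),.167)
E
python3 - <<'E'
import cv2,numpy as np
A=cv2.imread('pics/top0.png');B=cv2.imread('pics/Tavg.png')
f=lambda i,r,c:cv2.resize(i[r:r+30,c:c+30],None,fx=12,fy=12,interpolation=cv2.INTER_CUBIC)
cv2.imwrite('pics/win.png',np.hstack([f(A,190,308),f(B,180,310)]))
E
```

```text
[-0.0021 -0.0814] (130, 262) [(22, [123.0, 272.0]), (24, [125.0, 263.0]), (25, [125.0, 258.0]), (26, [126.0, 254.0]), (28, [127.0, 244.0])]
[-0.0016 -0.082 ] (130, 262) [(22, [124.0, 276.0]), (24, [125.0, 267.0]), (25, [126.0, 263.0]), (26, [126.0, 258.0]), (28, [128.0, 249.0])]
[ 0.0538 -0.1432] (278, 108) [(22, [280.0, 123.0]), (24, [281.0, 118.0]), (25, [282.0, 116.0]), (26, [283.0, 113.0]), (28, [284.0, 108.0])]
[ 0.0529 -0.1421] (278, 108) [(22, [280.0, 118.0]), (24, [281.0, 113.0]), (25, [281.0, 110.0]), (26, [282.0, 108.0]), (28, [283.0, 102.0])]
```

View pics/win.png

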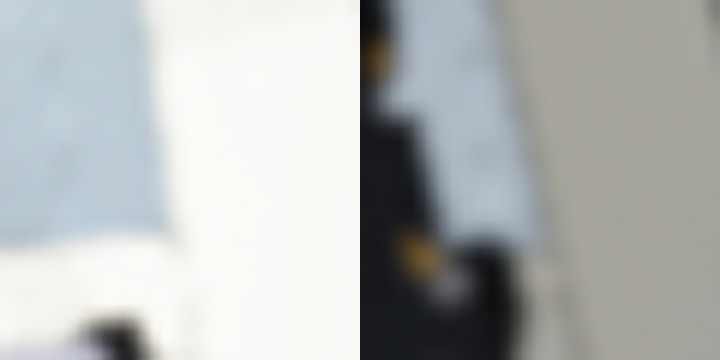

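```bash
python3 - <<'E'
from h import *
from station import finish_job
lid(np.radians(25),1)
print(finish_job())
E
```

```text
t 12.72 th deg 25.05 r 0.1626 y 0.0 tilt [ 0.1 25.1 -0.2] F [ -3.4  -2.7 -10.1] w 11.2
[0.1, -0.1, 0.2, 0.002, 0.002, -0.004]
the job is handed in; nothing more can be done
None
```

I pressed the stop button with the lid shut, let it come up, then raised the lid to the first line. I handed the job in at 12.7 s with the bar still in the gripper.

- **Stop button:** The fingertips reached z = 0.159 m, which is full travel, at 26.5 N. They then came clear, and later pictures show the cap up.
- **Lid:** I gripped the handle bar (opening about 11 mm) and swung it round the hinge line. The lid stayed at 24.9–25.05° from 8.4 s to hand-in, over 4 s, with no creep or slip. It never came near the second line.
- **Checks on the angle:**
  - The arm's measured position gave 25.05°.
  - The lid's window corner in the top picture gave about 24–25°.
  - The right-hand pointer in the scene picture lay roughly on the first line.
  - Two rougher readings disagreed: the lid's front edge and the pointer tab in the top picture suggested 26–28°. A blurred or bevelled edge probably explains the front-edge reading, so I kept to the arm's reading.
- **Surroundings:** The bottle is clearly unmoved, and the pot and carton, though half hidden by the arm in the last picture, look unmoved. The arm never came near any of them.

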